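# Hang the tube carrier on the lipped transfer rail

### The arm

A 6-joint arm with a two-finger parallel gripper is mounted at the origin on a cart in front of the work surface, level with it; the furniture and walls round the work are solid. World frame = base frame: x ahead of the robot, y to its left, z up, the work surface at z = 0. Lengths are in m, angles in rad, forces in N, time in s.
With the tool pointing down it reaches from about 0.375 to 0.975 m from the base axis. Payload 3.8 kg.
Tool frame: the origin (TCP) lies where the fingers leave the gripper's body, on its centre line; the fingertips stand 73 mm ahead of it and the grasp point (between the pads) lies 54 mm ahead of it (nose_length is the distance from the TCP to the fingertips, in m); z points along the fingers, y is the line along which they close (so a half turn about z gives the same grasp; the last joint's range is limited). The gripper opens to 85 mm and grips with 20 to 120 N. Pads are 22 mm wide; open, the fingers measure 114 mm over their backs; the gripper's body (76 mm by 85 mm) begins 54 mm behind the grasp point. The pads swing forward as they close: fully open they stand 13 mm farther back than shut.
Start: joints at [-1.372, 0.264, 1.604, -0, 1.274, -0.037], TCP at [0.158, -0.656, 0.304] pointing down, gripper open.
Joint ranges: [-2.63, 2.63], [-0.94, 2.18], [0.31, 2.57], [-1.31, 4.45], [0, 2.66], [-2.55, 2.55]. Speed limits (rad/s): [2.57, 2.57, 3.14, 3.14, 3.14, 3.14].

### API

Orientations are given as a rotation vector (axis times angle).
In Python, from workcell import read_state, read_camera, calibration, finish_job, look_for, cut_out, tip_of, nose_length gives the robot as it stands.
- The arm moves only by the tool step_arm, never from a script. Its argument "targets" is a list of rows, each a list of 3 entries, a list of its own where there are three numbers: the turn, a rotation vector about the tool's x, y, z in rad, then the shift along the tool's x, y, z in mm, then the finger opening in mm, from 0 to 85.4. In form: [[[ax, ay, az], [x, y, z], grip], ...]. A call has 1 to 5 rows; each row shifts and turns the commanded pose from where the row before left it, along the tool's axes as they then stand; what a row does not reach is not made up. A row lasts 1/12 s, in which the tool goes at most 41.7 mm and 7.16 degrees, less where a joint would pass 70% of its speed; a pose out of reach is approached as far as the arm can. A call with a gripper value outside its range is refused whole. The fingers move at their own pace and stop on an object; "grip_force" is the grip in N (left out, the last holds). Time passes only in rows, so rows that do not move let the fingers close. It gives the time, the measured TCP pose, the force, the opening and the grip force at its end, in the units of the state.
- read_state(): the state, without advancing time (a new reading comes with each control period).
- read_camera(name): name is "scene" or "top" or "wrist"; returns the picture (400x640x3 uint8, red, green, blue); there is no depth.
- calibration(name): a dict with "camera_matrix" (3x3 intrinsics, pixels), "R" (3x3) and "t" (3): a world point X has camera coordinates R X + t. Camera axes: x right, y down, z forward; pixel columns grow to the right and rows downward; lengths in m; the calibration is good to about 2 mm. A picture is of the moment at which its call begins: read the wrist's pose just before it. calibration takes no time and is no camera call; for the wrist camera it gives the pose at the moment of the call.
- finish_job(): hands the job in; it is judged then, once.
Trained networks look in the newest picture that a camera, given by its name, has taken for a name from the list of things; names that differ only in an ending like _2 or _b are one class to them, and where a whole thing is asked for, a point or a joint stands for the part that bears it (a point fixed in the world has none). Each returns a list of dicts, best first, with "score" (0 to 1); they miss things now and then, are a little off and sometimes report something else, mostly with a low value. They report only what shows in the picture. A call takes as long as a camera call.
- look_for(camera, query): "extent" ([left, top, right, bottom] in pixels, round what is visible of it).
- cut_out(camera, query): "region" (400x640 bool, what is visible of it) and "extent" ([left, top, right, bottom] in pixels, round what is visible of it).
- tip_of(camera, query): "at" ([row, column] in pixels: a listed point, or the origin of a listed thing).
The state is a dict: "time": time; "q": joint angles; "joint_vel": joint speeds; "joint_torque": joint torques, N m; "tool_pos": TCP position; "tcp_rot": TCP orientation; "wrist_force": force on the tool from outside, world axes, zero at the start; "torque": the same for the moment, N m; "width": opening from 0.0 (shut) to 1.0 (fully open); "grip_force": force on a finger pad.
Only numpy, scipy, OpenCV 4.12 (cv2) and the standard library are available. Lean on these libraries where they do the work, as an engineer would, in place of code of your own. Each camera call takes 0.05 s, during which the arm holds its last target. There are 200 camera calls.

### The job

Hang the hooked tube carrier on the transfer rail: lift its hook over the front lip, between the two end stops, and lower it gently, without dropping it, until the hook is seated behind the lip and the carrier hangs clear of the table, square to the rail. Leave the similar bench holder that has no hook where it stands.

Things in the scene. Friction and masses are not known exactly. Their poses are not given: they have to be found in the camera images.
- carrier: Hooked tube carrier, loose, 0.15-0.3 kg, standing upright. Origin: on its underside, middle of the back face of its upright plate; z up, x the way the hook points. In mm: plate x -8..0, y +-22, z 0..128; grey open cup, diameter 56, 42 high, centred at x = -34; bridge at the top x 0..32, z 120..128, with a tongue turned down at its end; black grip tab to hold: x -10..2, y +-18, z 128..180.
- hook_tip (a point): Lower end of the carrier's down-turned tongue, middle of its width: at [29, 0, 96] mm in the carrier's frame. The tongue is x 26..32, y +-15, z 96..120, so the hook's inside gap is 26 mm wide (x 0..26) and 24 mm deep.
- rail: Transfer rail: low steel channel on two posts, fixed. Origin on the table under the middle of its front face; y along the rail, x from front to back, z up. In mm: lip x 0..5, top z = 150; channel behind it x 5..50, floor z = 122; end stops' inner faces y = +-110, tops z = 170. Seated, the hook's bridge rests on the lip and the carrier hangs in front of the face (x < 0), its underside at z = 30.
- bench_holder: Bystander, loose, standing on the table: cup, plate, black tab, frame and sizes as the carrier, but plain behind, with no bridge or hook, so that it cannot hang. Leave it alone.

How it is judged:
By the outcome, as a careful person would: the job done as asked, in the order asked, and still so for the second after the job is handed in, with the robot touching nothing.
It also fails if it takes over 38 s, if anything falls off the work surface, if the arm or the gripper's body presses on something with over 40 N, if the wrist force passes 120 N, or if a joint passes its speed limit or range.

## Working session

There is one attempt and no reset: what is moved stays moved. The work goes in short steps, Python scripts to look and compute and a tool call to move; the robot and the scene stay as the last step left them, time stands still between calls to the robot, and variables do not carry over. Pictures are saved under pics/ and viewed, at most 10 in all, crops included, and the job is handed in when it is done.

Besides the shell and the picture viewer there is one more tool, called after "Emit:" as name(argument=value, ...), one argument or row to a line, values as JSON. step_arm: Moves the arm, as the interface text tells. Its arguments: {"type":"object","properties":{"targets":{"type":"array","items":{"type":"array"}},"grip_force":{"type":"number"}},"required":["targets"]}

```bash
mkdir -p pics; ls
python3 - <<'E'
from workcell import *
import cv2, numpy as np
np.set_printoptions(precision=4,suppress=True)
s=read_state(); print(s['time'],s['tool_pos'],s['tcp_rot'],nose_length)
ims={}
for c in ("scene","top"):
    im=read_camera(c); ims[c]=im
    k=calibration(c); print(c,k['camera_matrix'][0],-np.array(k['R']).T@k['t'])
    for q in ("carrier","bench_holder","rail"):
        print(c,q,[(round(d['score'],2),np.round(d['extent'])) for d in look_for(c,q)], [(round(d['score'],2),np.round(d['at'],1)) for d in tip_of(c,q)])
    print('tip',[(round(d['score'],2),np.round(d['at'],1)) for d in tip_of(c,'hook_tip')])
cv2.imwrite('pics/a.png',cv2.resize(np.vstack([ims['scene'],ims['top']])[:,:,::-1],(480,600),interpolation=cv2.INTER_AREA))
cv2.imwrite('pics/scene.png',ims['scene'][:,:,::-1]);cv2.imwrite('pics/top.png',ims['top'][:,:,::-1])
E
```

```text
pics
0.0 [ 0.1576 -0.6558  0.3025] [-3.1175 -0.3692  0.0003] 0.0726
scene [416.6401   0.     320.6777] [0.1168 0.6568 0.5396]
scene carrier [(0.66, array([377., 141., 414., 223.]))] [(0.93, array([213.6, 388.8]))]
scene bench_holder [(0.78, array([309., 180., 348., 279.]))] [(0.59, array([261.3, 317.9]))]
scene rail [(0.89, array([231., 119., 330., 235.]))] [(0.79, array([208.7, 295.6]))]
tip [(0.95, array([176.7, 377.4]))]
top [388.0101   0.     320.9235] [0.3935 0.0834 0.9425]
top carrier [(0.69, array([366., 227., 401., 271.]))] [(0.76, array([247.6, 376.2]))]
top bench_holder [(0.68, array([267., 223., 296., 256.]))] [(0.6, array([233.6, 282.6]))]
top rail [(0.83, array([278., 128., 391., 177.])), (0.46, array([262., 222., 296., 260.]))] [(0.71, array([173.3, 330.5]))]
tip [(0.67, array([232.8, 379.7]))]
```

View pics/scene.png

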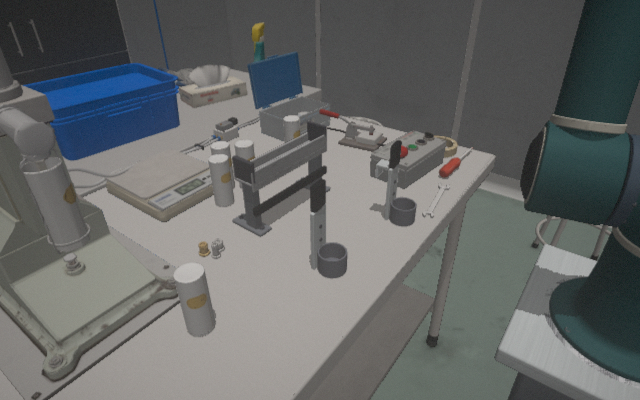

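View pics/top.png

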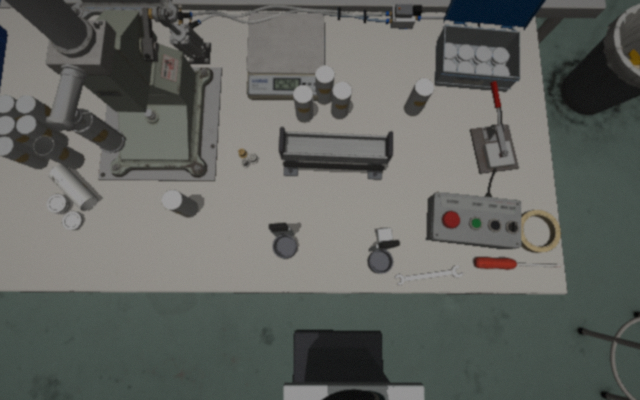

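```bash
cat > h.py <<'E'
import numpy as np, cv2
from workcell import *
from scipy.spatial.transform import Rotation as Ro
np.set_printoptions(precision=4,suppress=True)
def P(k):
    return np.array(k['camera_matrix'])@np.c_[k['R'],k['t']]
def tri(k1,rc1,k2,rc2):
    X=cv2.triangulatePoints(P(k1),P(k2),np.array(rc1[::-1],float),np.array(rc2[::-1],float)).ravel(); return X[:3]/X[3]
def onz(k,rc,z):
    d=np.linalg.inv(np.array(k['camera_matrix']))@[rc[1],rc[0],1]; R=np.array(k['R']); c=-R.T@k['t']; d=R.T@d
    return c+d*(z-c[2])/d[2]
def proj(k,X):
    p=P(k)@np.append(X,1); return (p[:2]/p[2])[::-1]
E
python3 - <<'E'
from h import *
s,t=calibration('scene'),calibration('top')
for n,a,b in (('carrier',[213.6,388.8],[247.6,376.2]),('bench',[261.3,317.9],[233.6,282.6]),('rail',[208.7,295.6],[173.3,330.5]),('tip',[176.7,377.4],[232.8,379.7])):
    print(n,tri(s,a,t,b), onz(t,b,.096 if n=='tip' else 0),onz(s,a,.096 if n=='tip' else 0))
E
```

```text
carrier [ 0.4564 -0.0581  0.0029] [ 0.4583 -0.0578  0.    ] [ 0.4569 -0.0627  0.    ]
bench [0.4886 0.1677 0.0045] [0.4908 0.1691 0.    ] [0.4902 0.1629 0.    ]
rail [0.6395 0.0516 0.0044] [0.6429 0.0528 0.    ] [0.6416 0.046  0.    ]
tip [ 0.4858 -0.0518  0.0917] [ 0.4839 -0.0518  0.096 ] [ 0.4834 -0.0445  0.096 ]
```

The scene picture shows the hooked carrier on the right at about (395,180), the bench holder at (320,230) and the rail at (290,170). In the top picture the carrier is at (380,250) with its hook pointing up, the rail lip runs along row ~165, and the holder is at (284,240).

```bash
cat >> h.py <<'E'
def plan(goal,yawy,step=38.,turn=.115,cur=None):
    """rows to TCP goal (m), tool down, tool y at world angle yawy (mod pi, nearest)"""
    s=read_state(); p=np.array(s['tool_pos'])*1000; R=Ro.from_rotvec(s['tcp_rot'])
    best=None
    for a in (yawy,yawy+np.pi):
        y=np.array([np.cos(a),np.sin(a),0]); z=np.array([0,0,-1.]); G=Ro.from_matrix(np.c_[np.cross(y,z),y,z])
        rv=(R.inv()*G).as_rotvec()
        if best is None or np.linalg.norm(rv)<np.linalg.norm(best[0]): best=(rv,G)
    rv,G=best; d=np.array(goal)*1000-p
    n=int(max(np.ceil(np.linalg.norm(d)/step),np.ceil(np.linalg.norm(rv)/turn),1))
    print('time',round(s['time'],2),'pos',p,'q',np.array(s['q']),'rv',rv,'d',d,'n',n)
    for i in range(n):
        print([np.round(rv/n,3).tolist(),np.round((R*Ro.from_rotvec(rv*i/n)).inv().apply(d/n),1).tolist(),85])
E
python3 - <<'E'
from h import *
R=Ro.from_rotvec(read_state()['tcp_rot']).as_matrix();print(R)
k=calibration('wrist');Rc=np.array(k['R']);c=-Rc.T@k['t'];print('cam in tool',R.T@(c-read_state()['tool_pos']),(Rc@R)[2])
plan([.44,-.06,.32],.2)
E
```

```text
[[ 0.9723  0.2336  0.    ]
 [ 0.2336 -0.9723 -0.    ]
 [-0.      0.     -1.    ]]
cam in tool [ 0.0742 -0.0013 -0.0695] [-0.2892  0.0005  0.9573]
time 0.8 pos [ 157.6794 -656.3248  303.9175] q [-1.3719  0.2639  1.604  -0.      1.2737 -0.0369] rv [ 0.     0.    -1.535] d [282.3206 596.3248  16.0825] n 18
[[0.0, 0.0, -0.085], [23.0, -28.5, -0.9], 85]
[[0.0, 0.0, -0.085], [25.3, -26.5, -0.9], 85]
[[0.0, 0.0, -0.085], [27.5, -24.2, -0.9], 85]
[[0.0, 0.0, -0.085], [29.5, -21.8, -0.9], 85]
[[0.0, 0.0, -0.085], [31.2, -19.2, -0.9], 85]
[[0.0, 0.0, -0.085], [32.7, -16.5, -0.9], 85]
[[0.0, 0.0, -0.085], [34.0, -13.6, -0.9], 85]
[[0.0, 0.0, -0.085], [35.1, -10.7, -0.9], 85]
[[0.0, 0.0, -0.085], [35.8, -7.7, -0.9], 85]
[[0.0, 0.0, -0.085], [36.4, -4.6, -0.9], 85]
[[0.0, 0.0, -0.085], [36.6, -1.5, -0.9], 85]
[[0.0, 0.0, -0.085], [36.6, 1.7, -0.9], 85]
[[0.0, 0.0, -0.085], [36.3, 4.8, -0.9], 85]
[[0.0, 0.0, -0.085], [35.8, 7.8, -0.9], 85]
[[0.0, 0.0, -0.085], [35.0, 10.9, -0.9], 85]
[[0.0, 0.0, -0.085], [34.0, 13.8, -0.9], 85]
[[0.0, 0.0, -0.085], [32.7, 16.7, -0.9], 85]
[[0.0, 0.0, -0.085], [31.1, 19.4, -0.9], 85]
```

Emit:
step_arm(
  targets=[
    [[0,0,-0.085],[23,-28.5,-1],85],
    [[0,0,-0.085],[25.3,-26.5,-1],85],
    [[0,0,-0.085],[27.5,-24.2,-1],85],
    [[0,0,-0.085],[29.5,-21.8,-1],85],
    [[0,0,-0.085],[31.2,-19.2,-1],85],
  ],
)

```text
time: 1.22
tool_pos: [0.2366, -0.4893, 0.3089]
tcp_rot: [2.97, 1.024, 0.0]
wrist_force: [0.5, 0.5, -0.0]
width: 0.996
grip_force: 0.0
```

Emit:
step_arm(
  targets=[
    [[0,0,-0.085],[32.7,-16.5,-1],85],
    [[0,0,-0.085],[34,-13.6,-1],85],
    [[0,0,-0.085],[35.1,-10.7,-1],85],
    [[0,0,-0.085],[35.8,-7.7,-1],85],
    [[0,0,-0.085],[36.4,-4.6,-1],85],
  ],
)

```text
time: 1.63
tool_pos: [0.3152, -0.3237, 0.3142]
tcp_rot: [2.686, 1.627, 0.0]
wrist_force: [0.5, -0.8, 0.1]
width: 0.993
grip_force: 0.0
```

Emit:
step_arm(
  targets=[
    [[0,0,-0.085],[36.6,-1.5,-1],85],
    [[0,0,-0.085],[36.6,1.7,-1],85],
    [[0,0,-0.085],[36.3,4.8,-1],85],
    [[0,0,-0.085],[35.8,7.8,-1],85],
    [[0,0,-0.085],[35,10.9,-1],85],
  ],
)

```text
time: 2.05
tool_pos: [0.3942, -0.1583, 0.3194]
tcp_rot: [2.282, 2.157, 0.001]
wrist_force: [-0.1, 0.3, -1.2]
width: 1.0
grip_force: 0.0
```

Emit:
step_arm(
  targets=[
    [[0,0,-0.085],[34,13.8,-1],85],
    [[0,0,-0.085],[32.7,16.7,-1],85],
    [[0,0,-0.085],[31,19.4,-1],85],
    [[0,0,0],[0,0,0],85],
  ],
)

```text
time: 2.38
tool_pos: [0.4434, -0.0559, 0.3226]
tcp_rot: [1.983, 2.436, 0.006]
wrist_force: [0.4, 0.2, 0.4]
width: 0.994
grip_force: 0.0
```

Run:
```python
from h import *
s=read_state();print(s['time'],s['tool_pos'],s['tcp_rot'],s['q'],s['width'])
k=calibration('wrist');im=read_camera('wrist');cv2.imwrite('pics/w1.png',im[:,:,::-1])
for q in('carrier','hook_tip'):
    for d in tip_of('wrist',q): print(q,d['score'],d['at'],onz(k,d['at'],0 if q=='carrier' else .096))
```

```text
2.3833 [ 0.4434 -0.0559  0.3226] [1.9835 2.4359 0.0061] [-0.1831 -0.1937  2.0421  0.0034  1.2911 -0.388 ] 0.9943327173742623
carrier 0.96 [175.3, 323.7] [ 0.4542 -0.0585  0.    ]
hook_tip 0.56 [198.8, 355.2] [ 0.4879 -0.0589  0.096 ]
```

View pics/w1.png

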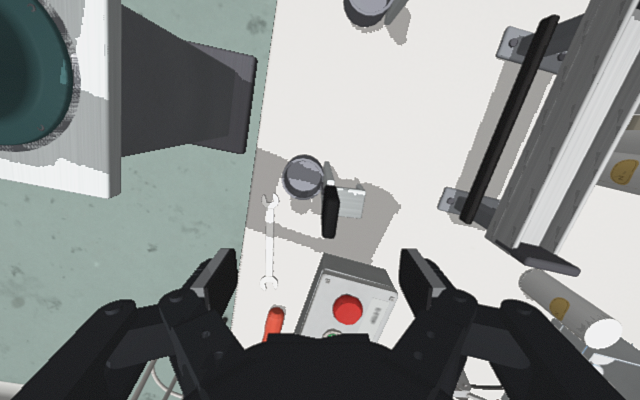

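Run:
```python
from h import *
k=calibration('wrist')
im=cv2.imread('pics/w1.png')[140:250,270:390]
m=cv2.resize(im,None,fx=5,fy=5,interpolation=cv2.INTER_CUBIC)
# overlay model guess
def draw(o,yaw,col):
    c,s=np.cos(yaw),np.sin(yaw)
    W=lambda p:np.array([o[0]+(c*p[0]-s*p[1])/1e3,o[1]+(s*p[0]+c*p[1])/1e3,p[2]/1e3])
    for poly in ([(-10,-18,180),(2,-18,180),(2,18,180),(-10,18,180)],[(0,-15,128),(32,-15,128),(32,15,128),(0,15,128)],[(-34+28*np.cos(t),28*np.sin(t),42) for t in np.linspace(0,6.28,40)]):
        q=[((proj(k,W(p))[::-1]-[270,140]+.5)*5).astype(int) for p in poly]
        cv2.polylines(m,[np.array(q)],True,col,1)
draw([.4555,-.0585],.15,(0,0,255)); draw([.4555,-.0585],.0,(0,255,0))
cv2.imwrite('pics/w1c.png',m)
```

```text
(no output)
```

View pics/w1c.png

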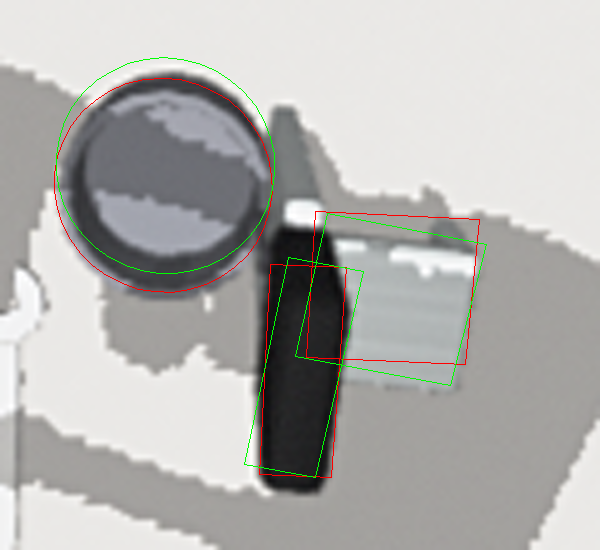

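The crop shows the overlaid models bracketing the carrier: tab at zoom (300,380), bridge at (410,310) and cup at (165,185). They give yaw ≈ 0.09 and origin ≈ (0.4545, -0.061).

Run:
```python
from h import *
plan([.4505,-.061,.212],.09)
# rail overlay on top camera
k=calibration('top'); im=cv2.imread('pics/top.png')[120:190,270:400]; m=cv2.resize(im,None,fx=6,fy=6,interpolation=cv2.INTER_CUBIC)
def draw(o,yaw,col):
    c,s=np.cos(yaw),np.sin(yaw)
    W=lambda p:np.array([o[0]+(c*p[0]-s*p[1])/1e3,o[1]+(s*p[0]+c*p[1])/1e3,p[2]/1e3])
    for poly in ([(0,-110,150),(0,110,150)],[(5,-110,150),(5,110,150)],[(0,-110,170),(50,-110,170)],[(0,110,170),(50,110,170)]):
        cv2.polylines(m,[np.array([((proj(k,W(p))[::-1]-[270,120]+.5)*6).astype(int) for p in poly])],True,col,1)
draw([.640,.050],-.04,(0,0,255)); draw([.640,.050],-.08,(0,255,0))
cv2.imwrite('pics/r1.png',m)
```

```text
time 2.53 pos [441.3565 -60.5665 321.94  ] q [-0.1919 -0.1949  2.0443 -0.0006  1.2923 -0.3878] rv [-0.0003  0.0005  0.1061] d [   9.1435   -0.4335 -109.94  ] n 3
[[-0.0, 0.0, 0.035], [-0.7, 3.0, 36.6], 85]
[[-0.0, 0.0, 0.035], [-0.6, 3.0, 36.6], 85]
[[-0.0, 0.0, 0.035], [-0.5, 3.0, 36.6], 85]
```

View pics/r1.png

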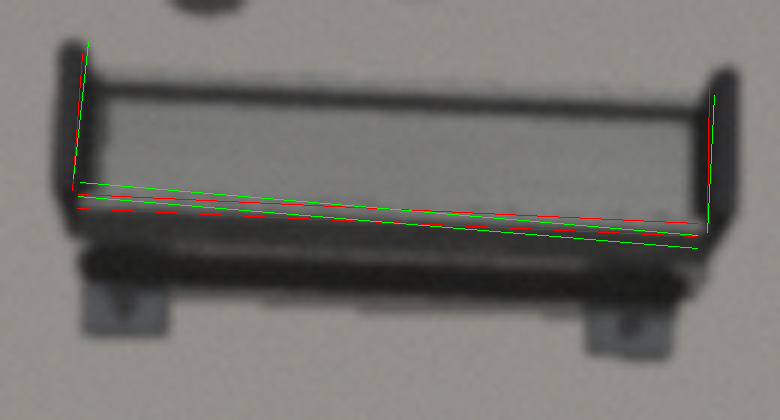

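The crop shows the rail lip from about (80,195) to (700,230). The red model (yaw -0.04, origin (0.640, 0.050)) fits.

Emit:
step_arm(
  targets=[
    [[0,0,0.035],[-0.7,3,36.6],85],
    [[0,0,0.035],[-0.6,3,36.6],85],
    [[0,0,0.035],[-0.5,3,36.6],85],
    [[0,0,0],[0,0,0],85],
    [[0,0,0],[0,0,0],85],
  ],
)

```text
time: 2.95
tool_pos: [0.4484, -0.0622, 0.2103]
tcp_rot: [-2.118, -2.314, 0.005]
wrist_force: [1.4, -0.2, 0.7]
width: 0.992
grip_force: 0.0
```

Run:
```python
from h import *
k=calibration('wrist');im=read_camera('wrist');cv2.imwrite('pics/w2.png',im[:,:,::-1])
plan([.4505,-.061,.212],.09)
```

```text
time 3.0 pos [450.291  -62.3004 212.6196] q [-0.1922 -0.0804  2.1547 -0.0002  1.0682 -0.2807] rv [-0.0009 -0.0001 -0.0013] d [ 0.209   1.3004 -0.6196] n 1
[[-0.001, -0.0, -0.001], [1.3, 0.3, 0.6], 85]
```

View pics/w2.png

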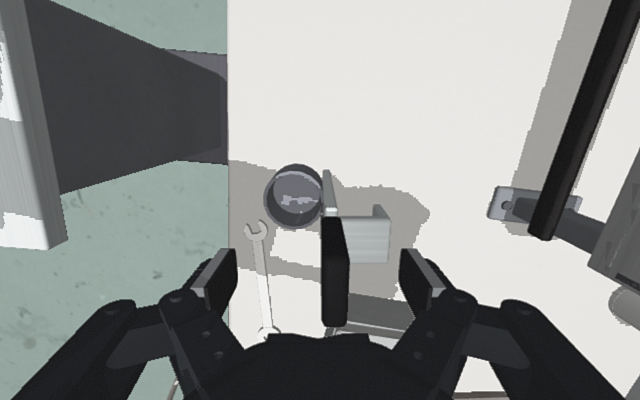

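The picture shows the tab between the open fingers (tab at columns 321-348, rows 215-325), slightly right of their middle.

Run:
```python
from h import *
k=calibration('wrist');s=read_state();R=Ro.from_rotvec(s['tcp_rot'])
for d in ([0,0,.032],[0,0,.054],[.011,0,.054],[-.011,0,.054],[.018,0,.032],[-.018,0,.032]): print(d,proj(k,np.array(s['tool_pos'])+R.apply(d)))
print(onz(k,[326,335],.18),onz(k,[246,335],.18))
```

```text
[0, 0, 0.032] [299.3245 316.7859]
[0, 0, 0.054] [271.8796 316.9517]
[0.011, 0, 0.054] [252.2094 316.9265]
[-0.011, 0, 0.054] [290.675  316.9758]
[0.018, 0, 0.032] [261.8581 316.7286]
[-0.018, 0, 0.032] [333.6458 316.8383]
[ 0.4596 -0.0759  0.18  ] [ 0.4554 -0.0369  0.18  ]
```

Emit:
step_arm(
  targets=[
    [[0,0,0],[3.5,7,0],85],
    [[0,0,0],[0,0,0],85],
    [[0,0,0],[0,0,0],30],
    [[0,0,0],[0,0,0],20],
    [[0,0,0],[0,0,0],15],
  ],
  grip_force=60,
)

```text
time: 3.42
tool_pos: [0.4578, -0.0571, 0.2131]
tcp_rot: [2.118, 2.318, 0.001]
wrist_force: [0.3, -0.4, 0.0]
width: 0.595
grip_force: 0.0
```

Emit:
step_arm(
  targets=[
    [[0,0,0],[0,0,0],4],
    [[0,0,0],[0,0,0],4],
    [[0,0,0],[0,0,0],4],
    [[0,0,0],[0,0,0],4],
    [[0,0,0],[0,0,0],4],
  ],
  grip_force=60,
)

```text
time: 3.83
tool_pos: [0.4572, -0.057, 0.2122]
tcp_rot: [-2.119, -2.319, 0.0]
wrist_force: [-0.3, 0.1, 2.3]
width: 0.133
grip_force: 59.0
```

Run:
```python
from h import *
s=read_state();print(s)
```

```text
{'time': 3.8333, 'q': array([-0.1782, -0.0677,  2.1439, -0.    ,  1.0657, -0.2682]), 'joint_vel': array([-0.0015, -0.0002,  0.0007, -0.0017, -0.0009, -0.0002]), 'joint_torque': array([  0.0222, -29.0395, -33.1949,   0.0425,  -0.3832,   0.0004]), 'tool_pos': array([ 0.4572, -0.057 ,  0.2122]), 'tcp_rot': array([-2.119 , -2.319 ,  0.0003]), 'wrist_force': array([-0.2866,  0.0848,  2.317 ]), 'torque': array([ 0.0277,  0.2211, -0.013 ]), 'grip_force': 58.98831903934479, 'width': 0.13342832734508012}
```

Emit:
step_arm(
  targets=[
    [[0,0,0],[0,0,-8],4],
    [[0,0,0],[0,0,-20],4],
    [[0,0,0],[0,0,-30],4],
    [[0,0,0],[0,0,-25],4],
    [[0,0,0],[0,0,-5],4],
  ],
)

```text
time: 4.25
tool_pos: [0.4594, -0.0574, 0.305]
tcp_rot: [2.115, 2.314, 0.007]
wrist_force: [1.2, 0.3, -0.8]
width: 0.135
grip_force: 58.7
```

Run:
```python
from h import *
s=read_state();print(s['wrist_force'],s['torque'],s['width'])
plan([.575,.053,.300],-.04,step=30)
```

```text
[ 1.2344  0.3358 -0.8233] [-0.0231 -0.0596 -0.0172] 0.13493439818881844
time 4.25 pos [459.4313 -57.4201 305.0298] q [-0.1782 -0.1518  2.0395  0.0001  1.2459 -0.2683] rv [0.0078 0.0015 0.1301] d [115.5687 110.4201  -5.0298] n 6
[[0.001, 0.0, 0.022], [16.6, 20.8, 1.0], 85]
[[0.001, 0.0, 0.022], [17.0, 20.5, 0.9], 85]
[[0.001, 0.0, 0.022], [17.5, 20.1, 0.9], 85]
[[0.001, 0.0, 0.022], [17.9, 19.7, 0.9], 85]
[[0.001, 0.0, 0.022], [18.3, 19.3, 0.9], 85]
[[0.001, 0.0, 0.022], [18.8, 18.9, 0.9], 85]
```

Emit:
step_arm(
  targets=[
    [[0,0,0.022],[16.6,20.8,0],4],
    [[0,0,0.022],[17,20.5,0],4],
    [[0,0,0.022],[17.5,20,0],4],
    [[0,0,0.022],[18,19.7,0],4],
    [[0,0,0.022],[18.3,19.3,0],4],
  ],
)

```text
time: 4.67
tool_pos: [0.5537, 0.0358, 0.2988]
tcp_rot: [-2.244, -2.197, 0.002]
wrist_force: [0.7, -0.8, -1.7]
width: 0.132
grip_force: 59.1
```

Emit:
step_arm(
  targets=[
    [[0,0,0.022],[18.8,14,0],4],
    [[0,0,0],[0,0,0],4],
    [[0,0,0],[0,0,0],4],
    [[0,0,0],[0,0,0],4],
  ],
)

```text
time: 5.0
tool_pos: [0.5671, 0.0533, 0.2988]
tcp_rot: [-2.266, -2.174, 0.003]
wrist_force: [0.2, 1.5, -1.2]
width: 0.129
grip_force: 59.2
```

```bash
cat >> h.py <<'E'
def snap(c,fn):
    k=calibration(c); im=np.ascontiguousarray(read_camera(c)[:,:,::-1]); cv2.imwrite(fn,im); return k,im
def rail_lines(k,im,o,yaw,col):
    c,s=np.cos(yaw),np.sin(yaw)
    W=lambda p:np.array([o[0]+(c*p[0]-s*p[1])/1e3,o[1]+(s*p[0]+c*p[1])/1e3,p[2]/1e3])
    for poly in ([(0,-110,150),(0,110,150)],[(5,-110,150),(5,110,150)],[(0,-110,170),(50,-110,170)],[(0,110,170),(50,110,170)]):
        cv2.polylines(im,[np.array([(proj(k,W(p))[::-1]+.5).astype(int) for p in poly])],False,col,1)
E
python3 - <<'E'
from h import *
s=read_state();print(s['wrist_force'],s['torque'],s['width'])
k,im=snap('wrist','pics/w3r.png'); rail_lines(k,im,[.640,.050],-.04,(0,0,255));
k2,im2=snap('scene','pics/s3r.png'); rail_lines(k2,im2,[.640,.050],-.04,(0,0,255))
cv2.imwrite('pics/c3.png',np.vstack([cv2.resize(im,(480,300),interpolation=cv2.INTER_AREA),cv2.resize(im2[90:250,220:476],(480,300),interpolation=cv2.INTER_CUBIC)]))
for q in('carrier','hook_tip'):
    for d in tip_of('scene',q): print(q,d['score'],d['at'])
plan([.628,.0505,.300],-.04,step=30)
E
```

```text
[ 0.2467  1.5371 -1.2154] [-0.026  -0.036   0.0071] 0.1292232381074046
carrier 0.7 [189.1, 319.6]
hook_tip 0.92 [143.8, 308.0]
time 5.2 pos [567.2649  52.6788 299.8914] q [ 0.0489  0.0685  1.8375 -0.0001  1.2359  0.0919] rv [-0.0004  0.0002 -0.0029] d [60.7351 -2.1788  0.1086] n 3
[[-0.0, 0.0, -0.001], [0.1, 20.3, -0.0], 85]
[[-0.0, 0.0, -0.001], [0.1, 20.3, -0.0], 85]
[[-0.0, 0.0, -0.001], [0.1, 20.3, -0.0], 85]
```

View pics/c3.png

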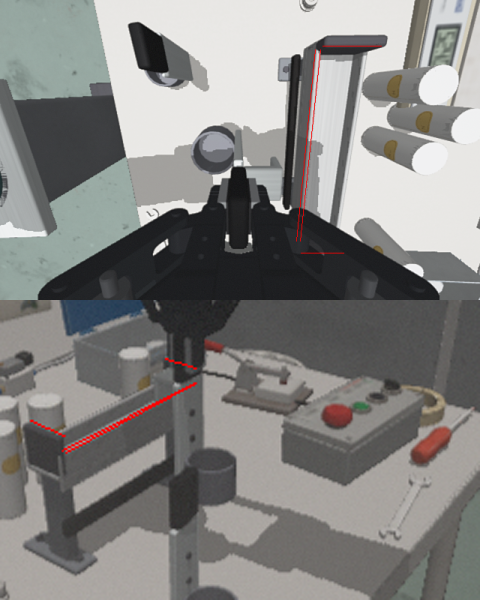

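The composite shows the carrier held upright in front of the rail. The lip is near wrist columns 300-320, and the red rail model lies close to it. I'll zoom once to fix the lip offset.

Run:
```python
from h import *
a=cv2.imread('pics/w3r.png'); b=a.copy(); k=calibration('wrist')
rail_lines(k,b,[.640,.050],-.04,(0,0,255))
f=lambda i:cv2.resize(i[50:250,370:500],None,fx=3,fy=3,interpolation=cv2.INTER_CUBIC)
cv2.imwrite('pics/z3.png',np.hstack([f(a),f(b)]))
```

```text
(no output)
```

View pics/z3.png

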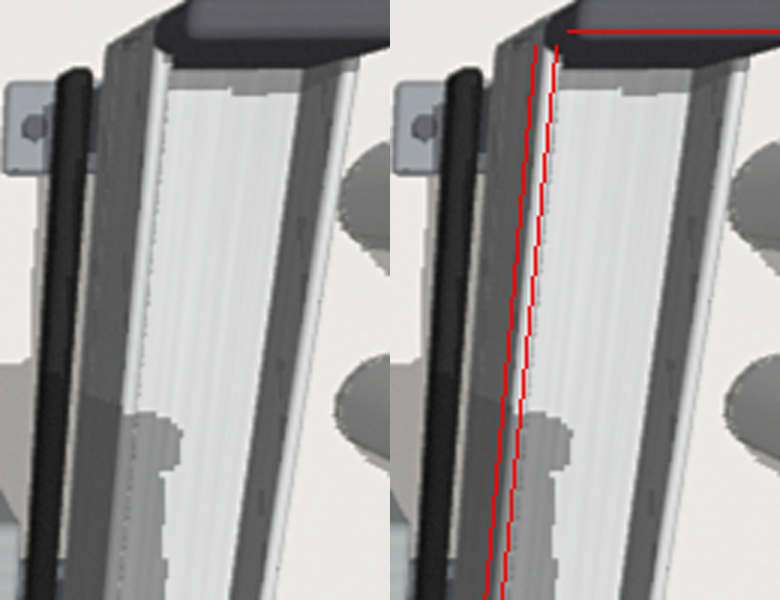

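The zoom shows the lip's bright top about 3 raw pixels (≈2.5 mm) right of the model and parallel to it. So the rail is at x≈0.6425 with yaw -0.04.

Emit:
step_arm(
  targets=[
    [[0,0,0],[0,21,0],4],
    [[0,0,0],[0,21,0],4],
    [[0,0,0],[0,21,0],4],
    [[0,0,0],[0,0,0],4],
    [[0,0,0],[0,0,0],4],
  ],
)

```text
time: 5.62
tool_pos: [0.6311, 0.0501, 0.3]
tcp_rot: [-2.269, -2.173, 0.0]
wrist_force: [-0.6, 1.0, -1.7]
width: 0.131
grip_force: 59.7
```

Emit:
step_arm(
  targets=[
    [[0,0,0],[0,0,10],4],
    [[0,0,0],[0,0,10],4],
    [[0,0,0],[0,0,5],4],
    [[0,0,0],[0,0,0],4],
    [[0,0,0],[0,0,0],4],
  ],
)

```text
time: 6.03
tool_pos: [0.6297, 0.0508, 0.2739]
tcp_rot: [-2.266, -2.173, 0.003]
wrist_force: [-0.4, -0.7, -0.9]
width: 0.132
grip_force: 59.6
```

Run:
```python
from h import *
s=read_state();print(s['wrist_force'],s['torque'],s['width'])
k,im=snap('wrist','pics/w4.png'); k2,im2=snap('scene','pics/s4.png')
cv2.imwrite('pics/c4.png',np.vstack([cv2.resize(im[60:360,140:620],(480,300)),cv2.resize(im2[90:250,220:476],(480,300),interpolation=cv2.INTER_CUBIC)]))
plan([.6305,.0505,.245],-.04,step=30)
```

```text
[-0.4462 -0.7336 -0.8913] [-0.0129  0.0059 -0.055 ] 0.13158481168651728
time 6.13 pos [630.6668  50.8475 275.2371] q [0.0411 0.2037 1.7311 0.     1.2066 0.083 ] rv [ 0.0002 -0.     -0.0019] d [ -0.1668  -0.3475 -30.2371] n 2
[[0.0, -0.0, -0.001], [-0.2, -0.1, 15.1], 85]
[[0.0, -0.0, -0.001], [-0.2, -0.1, 15.1], 85]
```

View pics/c4.png

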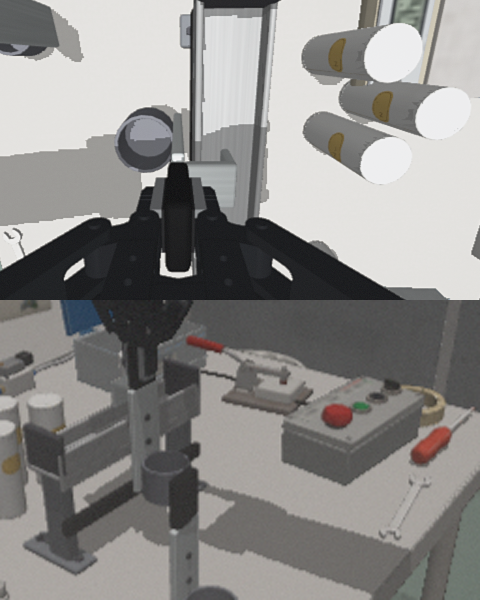

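The picture shows the bridge across the lip at wrist-crop (205,185), the plate in front of the face, and the carrier well inside the end stops. Lowering.

Emit:
step_arm(
  targets=[
    [[0,0,0],[0,0,8],4],
    [[0,0,0],[0,0,8],4],
    [[0,0,0],[0,0,6],4],
    [[0,0,0],[0,0,2],4],
    [[0,0,0],[0,0,0],4],
  ],
)

```text
time: 6.55
tool_pos: [0.63, 0.0508, 0.2494]
tcp_rot: [-2.266, -2.173, 0.003]
wrist_force: [-0.1, 0.2, -2.5]
width: 0.135
grip_force: 59.7
```

Emit:
step_arm(
  targets=[
    [[0,0,0],[0,0,1],4],
    [[0,0,0],[0,0,1],4],
    [[0,0,0],[0,0,1],4],
    [[0,0,0],[0,0,1],4],
    [[0,0,0],[0,0,0],4],
  ],
)

```text
time: 6.97
tool_pos: [0.6308, 0.0507, 0.2471]
tcp_rot: [2.268, 2.174, 0.0]
wrist_force: [-0.3, -0.0, -2.1]
width: 0.132
grip_force: 59.7
```

Commanded z is about 0.247, so I continue in 1 mm steps.

Emit:
step_arm(
  targets=[
    [[0,0,0],[0,0,1],4],
    [[0,0,0],[0,0,1],4],
    [[0,0,0],[0,0,0],4],
  ],
)

```text
time: 7.22
tool_pos: [0.6307, 0.0508, 0.2449]
tcp_rot: [-2.267, -2.174, 0.0]
wrist_force: [-0.2, 0.1, -2.2]
width: 0.132
grip_force: 59.7
```

Emit:
step_arm(
  targets=[
    [[0,0,0],[0,0,1],4],
    [[0,0,0],[0,0,0],4],
  ],
)

```text
time: 7.38
tool_pos: [0.6307, 0.0508, 0.2439]
tcp_rot: [-2.267, -2.174, 0.0]
wrist_force: [0.1, 0.2, -2.1]
width: 0.135
grip_force: 59.7
```

Emit:
step_arm(
  targets=[
    [[0,0,0],[0,0,1],4],
    [[0,0,0],[0,0,0],4],
  ],
)

```text
time: 7.55
tool_pos: [0.6307, 0.0508, 0.2429]
tcp_rot: [-2.267, -2.174, 0.0]
wrist_force: [-0.4, -1.1, -1.9]
width: 0.13
grip_force: 59.7
```

Run:
```python
from h import *
plan([.6305,.0505,.242],-.04)
s=read_state();print(s['wrist_force'],s['torque'])
```

```text
time 7.55 pos [630.7177  50.7762 242.8967] q [ 0.041   0.2287  1.7628 -0.      1.1504  0.0829] rv [-0.0002  0.     -0.002 ] d [-0.2177 -0.2762 -0.8967] n 1
[[-0.0, 0.0, -0.002], [-0.3, -0.2, 0.9], 85]
[-0.3904 -1.1057 -1.8979] [ 0.0329 -0.0057  0.0069]
```

Not seated yet (weight 2.1 N still on the wrist). I close the gap to the face first, then lower the last millimetre.

Emit:
step_arm(
  targets=[
    [[0,0,0],[0,2,0],4],
    [[0,0,0],[0,2,0],4],
    [[0,0,0],[0,0,0],4],
  ],
)

```text
time: 7.8
tool_pos: [0.6353, 0.0506, 0.2432]
tcp_rot: [2.267, 2.174, 0.001]
wrist_force: [0.6, -0.4, -2.8]
width: 0.132
grip_force: 59.7
```

Emit:
step_arm(
  targets=[
    [[0,0,0],[0,1,0],4],
    [[0,0,0],[0,0,0],4],
  ],
)

```text
time: 7.97
tool_pos: [0.636, 0.0505, 0.2431]
tcp_rot: [2.268, 2.174, 0.0]
wrist_force: [0.3, -0.4, -2.1]
width: 0.128
grip_force: 59.7
```

Emit:
step_arm(
  targets=[
    [[0,0,0],[0,1,0],4],
    [[0,0,0],[0,0,0],4],
  ],
)

```text
time: 8.13
tool_pos: [0.6369, 0.0505, 0.2431]
tcp_rot: [2.268, 2.174, 0.0]
wrist_force: [-0.8, 0.0, -2.2]
width: 0.131
grip_force: 59.7
```

Emit:
step_arm(
  targets=[
    [[0,0,0],[0,1,0],4],
    [[0,0,0],[0,0,0],4],
  ],
)

```text
time: 8.3
tool_pos: [0.6378, 0.0505, 0.2431]
tcp_rot: [-2.268, -2.174, 0.0]
wrist_force: [-0.9, 0.3, -2.4]
width: 0.135
grip_force: 59.6
```

Emit:
step_arm(
  targets=[
    [[0,0,0],[0,0.5,0],4],
    [[0,0,0],[0,0,0],4],
  ],
)

```text
time: 8.47
tool_pos: [0.638, 0.0505, 0.243]
tcp_rot: [-2.267, -2.174, 0.001]
wrist_force: [-2.0, 0.5, -0.3]
width: 0.132
grip_force: 59.8
```

Face contact felt. I back off slightly and lower onto the lip.

Emit:
step_arm(
  targets=[
    [[0,0,0],[0,-0.4,0],4],
    [[0,0,0],[0,0,0.7],4],
    [[0,0,0],[0,0,0],4],
  ],
)

```text
time: 8.72
tool_pos: [0.6378, 0.0505, 0.2423]
tcp_rot: [-2.268, -2.174, 0.0]
wrist_force: [-1.5, 0.1, -1.9]
width: 0.131
grip_force: 59.8
```

Emit:
step_arm(
  targets=[
    [[0,0,0],[0,0,0.5],4],
    [[0,0,0],[0,0,0],4],
  ],
)

```text
time: 8.88
tool_pos: [0.6379, 0.0505, 0.2423]
tcp_rot: [2.268, 2.174, 0.0]
wrist_force: [-1.8, 1.0, 0.6]
width: 0.136
grip_force: 60.1
```

Emit:
step_arm(
  targets=[
    [[0,0,0],[0,0,0.4],4],
    [[0,0,0],[0,0,0],4],
  ],
)

```text
time: 9.05
tool_pos: [0.6379, 0.0505, 0.2422]
tcp_rot: [2.267, 2.174, 0.0]
wrist_force: [-4.2, 0.9, 3.8]
width: 0.133
grip_force: 60.5
```

Emit:
step_arm(
  targets=[
    [[0,0,0],[0,0,0],4],
    [[0,0,0],[0,0,0],4],
    [[0,0,0],[0,0,0],14],
    [[0,0,0],[0,0,0],18],
    [[0,0,0],[0,0,0],22],
  ],
  grip_force=20,
)

```text
time: 9.47
tool_pos: [0.6382, 0.0504, 0.2412]
tcp_rot: [2.267, 2.174, 0.001]
wrist_force: [0.4, 0.2, 0.9]
width: 0.259
grip_force: 0.0
```

Emit:
step_arm(
  targets=[
    [[0,0,0],[0,0,0],30],
    [[0,0,0],[0,0,0],45],
    [[0,0,0],[0,0,0],55],
    [[0,0,0],[0,0,0],60],
    [[0,0,0],[0,0,-3],60],
  ],
)

```text
time: 9.88
tool_pos: [0.6375, 0.0504, 0.2438]
tcp_rot: [-2.267, -2.174, 0.001]
wrist_force: [0.1, -0.3, -1.1]
width: 0.702
grip_force: 0.0
```

Emit:
step_arm(
  targets=[
    [[0,0,0],[0,0,-10],60],
    [[0,0,0],[0,0,-25],60],
    [[0,0,0],[0,0,-35],60],
    [[0,0,0],[0,0,-35],60],
    [[0,0,0],[0,0,0],60],
  ],
)

```text
time: 10.3
tool_pos: [0.6412, 0.0506, 0.3602]
tcp_rot: [2.26, 2.167, 0.018]
wrist_force: [1.3, 0.6, 2.0]
width: 0.703
grip_force: 0.0
```

Run:
```python
from h import *
s=read_state();print(s['time'],s['wrist_force'],s['tool_pos'],s['width'])
k,im=snap('wrist','pics/w5.png'); a={'scene':snap('scene','pics/s5.png')[0]}; im2=cv2.imread('pics/s5.png')
a['top']=snap('top','pics/t5.png')[0]
for q in('carrier','hook_tip','bench_holder'):
    r=[tip_of(c,q) for c in('scene','top')]
    if all(r): print(q,tri(a['scene'],r[0][0]['at'],a['top'],r[1][0]['at']))
cv2.imwrite('pics/c5.png',np.vstack([cv2.resize(im[60:360,140:620],(480,300)),cv2.resize(im2[90:250,220:476],(480,300),interpolation=cv2.INTER_CUBIC)]))
```

```text
10.3 [1.3101 0.5978 1.9678] [0.6412 0.0506 0.3602] 0.7029016537947379
bench_holder [ 0.4831  0.1658 -0.0013]
```

View pics/c5.png

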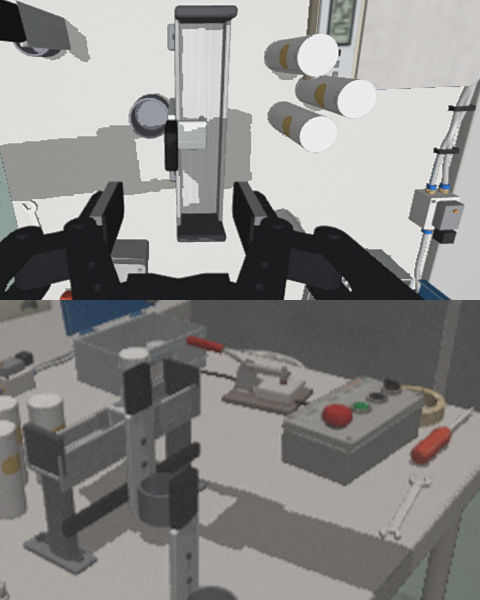

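The picture shows the carrier hanging upright and square on the lip (bridge at wrist-crop (190,135), tab at (171,145)). The gripper is clear and the holder hasn't moved.

```bash
python3 -c "
from workcell import *
print(finish_job())"
```

```text
the job is handed in; nothing more can be done
None
```

The hooked carrier hangs seated on the rail lip, square to the rail and clear of the table, and the bench holder was left standing where it was; I handed the job in at about 10.5 s of the 38 s limit, but the judge's verdict wasn't returned.

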